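Clamp a specimen in its carrier and hold it up to the inspection camera

TASK

Take the green mounted specimen out of the grey rack and stand it on edge in the V of the aluminium carrier, polished face to the carrier's open front, then swing the carrier's keeper (the arm with the red tab) fully shut over it while the carrier stands on the bench. Then lift the carrier and hold it still in front of the inspection camera on the stand, without touching the camera: polished face towards the lens, centred on the lens axis, square to the lens and not rolled sideways, 13 cm from the lens front. Finish while holding it there; leave the red and black specimens in the rack and the loupe, blower, dish and test block where they are.

Things in the scene. Friction and masses are not known exactly. Their poses are not given: they have to be found in the camera images.
- specimen_green: Green resin mount to load: disc 30 mm across, 15 mm thick, 35 g, on edge in the rack. Origin: centre of the plain back face; z = disc axis (level), out of the polished face with the light metal rectangle. Grasp from above across the diameter, fingers beside the rim; nothing of rack or carrier beside the rim stands higher than 9 mm below the mount's axis, so tips may reach 5 mm below the axis.
- green_face (a point): Centre of the green mount's polished face; axes as the mount's (z out of the face).
- specimen_red: Dark red mount of the same size and origin, in another place of the rack; leave it.
- specimen_black: Black mount of the same size and origin, in another place of the rack; leave it.
- rack: Grey plastic rack fixed to the bench, 140 (x) x 56 (y) x 26 mm high. Origin: centre of underside. Places at x = -46, 0, +46 mm, each a V between low lips (27 mm high) for a mount on edge, its axis 36 mm above the underside along the rack's x, polished face to -x. Which mount stands where varies. Mounts lift straight up.
- carrier: Loose aluminium carrier, 0.2 to 0.33 kg, on the bench: block 46 (x = -25 to +21) x 56 (y) x 26 mm high with a V like the rack's; its open front faces -x. Origin: underside, below the V's middle; z up. A post at x = 9.5 to 17 mm, 20 mm wide, up to 59 mm high, carries the keeper. Grip it from above by the flat outer sides (y = +/-28 mm, height 0 to 26 mm), fingers either side of the mount.
- carrier_seat (a point): Where the middle of the seated mount belongs: 36 mm above the carrier's origin; axes as the carrier's. The mount goes in from straight above, axis along x, polished face to -x: face centre at x = -7.5 mm, back at +7.5 mm. The flared lips before and behind it are 17 mm apart at the foot and 24 mm at the top (27 mm above the underside), and centre it.
- keeper (a joint): Keeper angle, rad: 0 = fully shut, level over the mount; starts at 1.7 to 2.0, standing up and leaning to the carrier's +x. Hinge along y at x = +13 mm, 56 mm above the underside. Strap 13 mm wide, red tab ends 37 mm from the hinge; shut, the strap's top is 58 mm above the underside. Friction holds it where left: push it over from behind towards -x, then press down with about 5 N until it stops.
- keeper_tab (a point): Middle of the keeper's red tab, 30 mm from the hinge.
- camera_stand: Inspection camera stand, fixed: grey base 150 x 130 x 16 mm, steel column 350 mm high 45 mm behind its centre, blue camera with black lens and white ring light (66 mm across) facing forward. Origin: underside of the base. The camera looks to the stand's -x, sloping down by 0.2 to 0.5 rad; height (0.2 to 0.3 m) varies too.
- lens_front (a point): Centre of the camera's front (glass and ring light). The camera looks along this point's -x axis; y is level, z is up in its picture.
- focus_point (a point): Point in focus on the lens axis, 130 mm in front of lens_front (along its -x), where the polished face's centre shall be. Axes as lens_front: the face must look along +x (to the lens), so the carrier's x axis lies along this -x, and its y axis along this y (level).
- loupe: Black eye loupe, 37 mm across, 31 mm high, on the bench; leave it. Origin: underside.
- blower_bulb: Black rubber blower, 52 x 120 x 53 mm, on the bench; leave it. Origin: underside.
- petri_dish: Clear closed dish, 63 mm across, 15 mm high; leave it. Origin: underside.
- ref_block: Steel hardness test block, disc 58 mm across, 12 mm high; leave it. Origin: underside.

How it is judged:
By the outcome, as a careful person would: the job done as asked, in the order asked, and still so for the second after the job is handed in, while the arm keeps its last pose, push and grip.
It also fails if it takes over 67 s, if anything falls off the work surface, if the arm or the gripper's body presses on something with over 40 N, if the wrist force passes 120 N, or if a joint passes its speed limit or range.

ROBOT

A 6-joint arm with a two-finger parallel gripper is mounted at the origin on a cart in front of the work surface, level with it; the furniture and walls round the work are solid. World frame = base frame: x ahead of the robot, y to its left, z up, the work surface at z = 0. Lengths are in mm, angles in rad, forces in N, time in s.
With the tool pointing down it reaches from about 300 to 825 mm from the base axis. Payload 5.4 kg.
Tool frame: the origin (TCP) lies midway between the tips of the shut fingers; the grasp point (between the pads) lies grip_point_offset behind it (grip_point_offset is the distance from the TCP to the grasp point, in mm); z points along the fingers, y is the line along which they close (so a half turn about z gives the same grasp; the last joint's range is limited). The gripper opens to 92 mm and grips with 3 to 60 N. Pads are 20 mm wide; open, the fingers measure 128 mm over their backs; the gripper's body (75 mm by 189 mm) begins 69 mm behind the grasp point.
Start: joints at [-0.21, 0.158, 1.597, -0, 1.386, -0.21], TCP at [574.984, -0.018, 214.601] pointing down, gripper open.
Joint ranges: [-2.91, 2.91], [-0.94, 2.29], [0.18, 2.7], [-1.29, 4.43], [0.17, 2.64], [-3, 3]. Speed limits (rad/s): [2.57, 2.57, 3.14, 3.14, 3.14, 3.14].

INTERFACE

Orientations are given as a rotation vector (axis times angle).
In Python, from cell import * gives the robot as it stands.
- The arm moves only by the tool servo_tool, never from a script. Its argument "increments" is a list of rows, each a list of 5 numbers: the shift along the world's x, y, z in cm, then the turn about the world's z in degrees, then the closure, from 0 (fully open) to 1 (shut). A call has 1 to 8 rows; each row is the pose to reach, as a shift and turn from the pose commanded when the call began; what a row does not reach only later rows make up. A row lasts 1/8 s, in which the tool goes at most 62.5 mm and 10.7 degrees, less where a joint would pass 70% of its speed; a pose out of reach is approached as far as the arm can. A call with a gripper value outside its range is refused whole. The fingers move at their own pace and stop on an object; "newtons" is the grip in N (left out, the last holds). Time passes only in rows, so rows that repeat a pose let the fingers close. It gives the time, the measured TCP pose, the force, the opening and the grip force at its end, in the units of the state.
- state(): the state, without advancing time (a new reading comes with each control period).
- read_camera(name): name is "scene" or "side" or "wrist"; returns a dict with "image" (400x640x3 uint8, red, green, blue), "z_map" (400x640 float32, mm along the optical axis (not along the pixel's ray), 0 where there is no reading), "fx", "fy", "cx", "cy" (pixels), "dist_coeffs" ([k1, k2, p1, p2, k3] as OpenCV has them; the pictures are not rectified), "extrinsics" (4x4, takes a point from camera to world coordinates). Camera axes: x right, y up, looking along -z (the intrinsics and any distortion apply to the point x, -y, -z); pixel columns grow to the right and rows downward; lengths in mm; the calibration is good to about 2 mm. A picture is of the moment at which its call begins.
- job_done(): hands the job in; it is judged then, once.
Trained networks look in the newest picture that a camera, given by its name, has taken for a name from the list of things; names that differ only in an ending like _2 or _b are one class to them, and where a whole thing is asked for, a point or a joint stands for the part that bears it (a point fixed in the world has none). Each returns a list of dicts, best first, with "conf" (0 to 1); they miss things now and then, are a little off and sometimes report something else, mostly with a low value. They report only what shows in the picture. A call takes as long as a camera call.
- spot_in(target, camera): "at" ([x, y, z] in mm, in the coordinates of the camera as it stood for that picture, good to about 4 mm: the middle of the surface that is visible of it).
- outline_of(target, camera): "region" (400x640 bool, what is visible of it).
- pinpoint(target, camera): "at" ([x, y, z] in mm, in the coordinates of the camera as it stood for that picture, good to about 4 mm: a listed point, or the origin of a listed thing).
The state is a dict: "clock": time; "joint_positions": joint angles; "qvel": joint speeds; "effort": joint torques, N m; "tool_pos": TCP position; "tool_rot": TCP orientation; "contact_force": force on the tool from outside, world axes, zero at the start; "ft_torque": the same for the moment, N m; "opening": opening from 0.0 (shut) to 1.0 (fully open); "grip_force": force on a finger pad.
Only numpy, scipy, OpenCV 4.12 (cv2) and the standard library are available. Lean on these libraries where they do the work, as an engineer would, in place of code of your own. Each camera call takes 0.05 s, during which the arm holds its last target. There are 200 camera calls.

## Working session

There is one attempt and no reset: what is moved stays moved. The work goes in short steps, Python scripts to look and compute and a tool call to move; the robot and the scene stay as the last step left them, time stands still between calls to the robot, and variables do not carry over. Pictures are saved under pics/ and viewed, at most 10 in all, crops included, and the job is handed in when it is done.

Besides the shell and the picture viewer there is one more tool, called after "Request:" by a JSON object that holds its "method" and its "body". servo_tool: Moves the arm, as the interface text tells. Its arguments: {"type":"object","properties":{"increments":{"type":"array"},"newtons":{"type":"number"}},"required":["increments"]}

```bash
mkdir -p pics; ls
cat > h.py <<'E'
from cell import *
import numpy as np, cv2
from scipy.spatial.transform import Rotation as R
def w(cam,p):
    E=np.array(cam["extrinsics"]); return E[:3,:3]@np.array(p)+E[:3,3]
def save(cam,name,crop=None,s=1):
    im=cam["image"][...,::-1]
    if crop: im=im[crop[1]:crop[3],crop[0]:crop[2]]
    if s!=1: im=cv2.resize(im,None,fx=s,fy=s,interpolation=cv2.INTER_CUBIC)
    cv2.imwrite("pics/"+name+".png",im)
def cloud(cam,mask=None):
    z=cam["z_map"]; m=(z>0) if mask is None else (z>0)&mask
    v,u=np.nonzero(m)
    K=np.array([[cam["fx"],0,cam["cx"]],[0,cam["fy"],cam["cy"]],[0,0,1.]])
    q=cv2.undistortPoints(np.stack([u,v],1).astype(float)[:,None],K,np.array(cam["dist_coeffs"]))[:,0]
    d=z[v,u]; P=np.stack([q[:,0]*d,-q[:,1]*d,-d],1)
    E=np.array(cam["extrinsics"]); return P@E[:3,:3].T+E[:3,3]
def find(names,camname,f=pinpoint,n=2):
    cam=read_camera(camname)
    for t in names:
        r=f(t,camname)
        print(camname,f.__name__,t,[(round(x["conf"],2),w(cam,x["at"]).round(1).tolist()) for x in r[:n]])
    return cam
E
python3 - <<'E'
from h import *
s=state(); print(s["tool_rot"],s["clock"]); 
try: print(grip_point_offset)
except Exception as e: print(e)
N=["specimen_green","green_face","specimen_red","specimen_black","rack","carrier","carrier_seat","keeper_tab","camera_stand","lens_front","focus_point","loupe","blower_bulb","petri_dish","ref_block"]
for c in ["scene","side"]:
    cam=find(N,c); save(cam,c+"0")
cam=read_camera("wrist"); print(np.array(cam["extrinsics"]).round(2).tolist())
print(state()["clock"])
E
```

```text
pics
[-2.22042756e+00 -2.22032760e+00  1.54452143e-03] 0.0
18.700000000000003
scene call specimen_green [(0.67, [546.1, -260.9, 37.4]), (0.33, [562.1, -259.4, 34.4])]
scene call green_face [(0.69, [419.1, 120.8, -1.2]), (0.51, [562.4, -261.9, 37.8])]
scene call specimen_red [(0.68, [503.5, -254.2, 36.0])]
scene call specimen_black [(0.42, [457.4, -249.9, 32.5])]
scene call rack [(0.79, [510.4, -254.0, 1.4])]
scene call carrier [(0.93, [496.0, -19.6, -2.1])]
scene call carrier_seat [(0.8, [495.9, -14.8, 37.8])]
scene call keeper_tab [(0.54, [472.3, -2.7, 84.0])]
scene call camera_stand [(0.62, [717.1, 157.8, 1.1]), (0.32, [633.5, 130.8, 251.3])]
scene call lens_front [(0.48, [631.8, 135.3, 244.9])]
scene call focus_point []
scene call loupe [(0.46, [418.8, 124.5, -1.4])]
scene call blower_bulb [(0.67, [575.6, -431.4, -3.2])]
scene call petri_dish [(0.85, [389.7, -449.5, -2.5])]
scene call ref_block [(0.5, [586.1, 6.7, -0.4])]
side call specimen_green [(0.48, [549.0, -263.5, 34.7])]
side call green_face [(0.6, [555.5, -261.8, 35.3]), (0.23, [494.9, -19.1, 33.2])]
side call specimen_red
[... 267 characters left out ...]
2])]
side call carrier_seat [(0.61, [495.1, -20.0, 34.2])]
side call keeper_tab [(0.55, [470.3, -3.6, 81.9]), (0.33, [718.8, 155.8, -0.6])]
side call camera_stand [(0.82, [714.4, 156.0, 0.7])]
side call lens_front [(0.55, [386.5, -456.1, -0.3]), (0.54, [633.9, 139.1, 245.0])]
side call focus_point [(0.26, [495.0, -20.1, 0.5])]
side call loupe [(0.57, [417.0, 130.2, -2.6])]
side call blower_bulb [(0.74, [573.1, -437.8, -1.9])]
side call petri_dish [(0.93, [389.4, -456.2, -1.4]), (0.38, [547.4, -264.5, 33.9])]
side call ref_block [(0.76, [584.2, 5.5, 1.0]), (0.4, [456.7, -253.1, 35.9])]
[[1.0, -0.0, 0.0, 574.61], [0.0, 0.97, 0.26, 72.32], [-0.0, -0.26, 0.97, 385.04], [0.0, 0.0, 0.0, 1.0]]
1.65
```

```bash
python3 -c "
import cv2,numpy as np
a=cv2.imread('pics/scene0.png');b=cv2.imread('pics/side0.png')
cv2.imwrite('pics/both0.png',cv2.resize(np.vstack([a,b]),(480,600)))"
```

```text
(no output)
```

View pics/scene0.png

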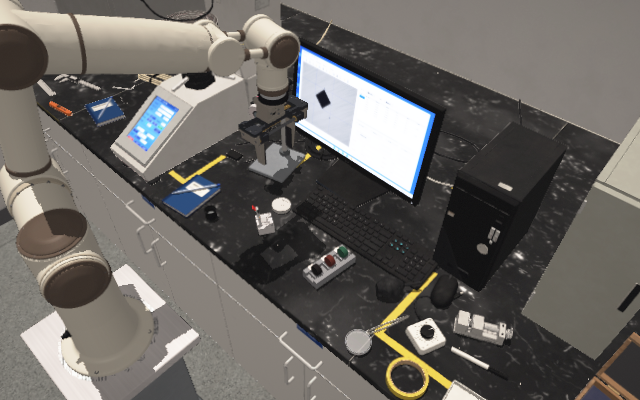

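View pics/side0.png

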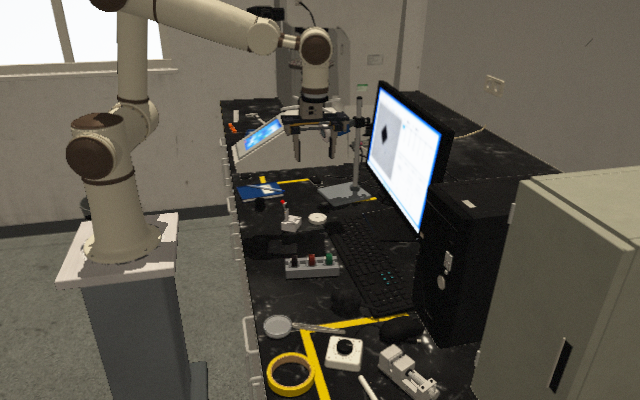

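Request:
{"method": "servo_tool", "body": {"increments": [[-0.3,-3.3,-0.6,10.4,0],[-0.5,-6.6,-1.2,20.8,0],[-0.8,-9.8,-1.8,31.1,0],[-1.1,-13.1,-2.4,41.5,0],[-1.3,-16.4,-3,51.9,0],[-1.6,-19.7,-3.6,62.3,0],[-1.9,-22.9,-4.2,72.6,0],[-2.1,-26.2,-4.8,83,0]]}}

```text
clock: 2.65
tool_pos: [553.8, -263.1, 166.4]
tool_rot: [0.182, 3.136, 0.0]
contact_force: [0.0, 0.7, 0.9]
opening: 0.999
grip_force: 0.0
```

Run:
```python
from h import *
s=state(); print(s["tool_pos"],s["clock"],s["joint_positions"]); print(R.from_rotvec(s["tool_rot"]).as_matrix().round(3).tolist())
cam=find(["specimen_green","green_face","specimen_red","rack"],"wrist"); save(cam,"w1")
print(np.array(cam["extrinsics"]).round(2).tolist())
m=outline_of("specimen_green","wrist")
if m:
  P=cloud(cam,m[0]["region"]); P=P[P[:,2]>25]
  print(m[0]["conf"],len(P),np.percentile(P,[2,50,98],axis=0).round(1).tolist())
# rack orientation
m=outline_of("rack","wrist")
if m:
  P=cloud(cam,m[0]["region"]); P=P[(P[:,2]>15)&(P[:,2]<30)]
  print(m[0]["conf"],cv2.minAreaRect(P[:,:2].astype(np.float32)), np.percentile(P[:,2],[5,50,95]))
```

```text
[ 553.83130281 -263.06541581  166.41885885] 2.65 [-6.40296914e-01  2.93524329e-01  1.53552100e+00  6.55490339e-05
  1.31248655e+00 -2.09489055e+00]
[[-0.993, 0.116, 0.0], [0.116, 0.993, 0.0], [-0.0, 0.0, -1.0]]
wrist call specimen_green [(0.92, [542.2, -265.2, 36.9]), (0.31, [497.9, -19.5, 2.5])]
wrist call green_face [(0.64, [562.7, -267.1, 36.1])]
wrist call specimen_red [(0.73, [497.2, -257.8, 38.7])]
wrist call rack [(0.67, [508.8, -259.5, 0.9]), (0.39, [387.6, -451.0, 4.0])]
[[0.12, -0.96, -0.26, 481.24], [0.99, 0.11, 0.03, -254.97], [0.0, -0.26, 0.97, 336.86], [0.0, 0.0, 0.0, 1.0]]
0.75 775 [[545.5, -276.2, 26.5], [551.8, -262.2, 48.3], [562.2, -248.7, 51.9]]
0.69 ((508.57342529296875, -256.53460693359375), (55.586143493652344, 140.4793243408203), 82.89556884765625) [15.93141005 25.97508678 27.53068769]
```

View pics/w1.png

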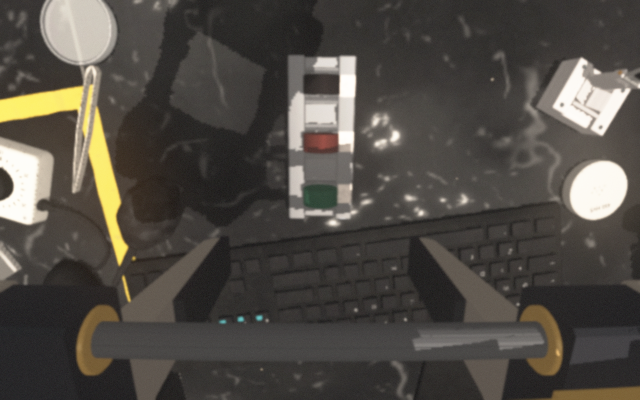

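Request:
{"method": "servo_tool", "body": {"increments": [[0,0.1,-5,-0.4,0],[0,0.1,-10,-0.4,0.3],[0,0.1,-12.5,-0.4,0.5],[0,0.1,-13.4,-0.4,0.5],[0,0.1,-13.4,-0.4,0.5],[0,0.1,-13.4,-0.4,1],[0,0.1,-13.4,-0.4,1],[0,0.1,-13.4,-0.4,1]], "newtons": 20}}

```text
clock: 4.0
tool_pos: [554.8, -262.1, 33.9]
tool_rot: [0.203, 3.133, -0.004]
contact_force: [-0.6, -2.5, 3.0]
opening: 0.322
grip_force: 20.0
```

Request:
{"method": "servo_tool", "body": {"increments": [[0,0,1,0,1],[0,0,5,0,1],[0,0,11,0,1],[-1,-0.0,13,-3,1],[-2,6,13,-10,1],[-3.5,12,13,-17,1],[-5,18,13,-23,1],[-5.9,24.4,13,-27,1]]}}

```text
clock: 5.0
tool_pos: [494.4, -17.2, 163.2]
tool_rot: [0.934, 2.999, 0.001]
contact_force: [0.9, -0.2, -0.4]
opening: 0.321
grip_force: 20.0
```

Run:
```python
from h import *
s=state(); print(s["tool_pos"],s["clock"],s["opening"],s["grip_force"]); print(R.from_rotvec(s["tool_rot"]).as_matrix().round(3)[:,1].tolist())
cam=find(["carrier","carrier_seat","keeper_tab","green_face","specimen_green"],"wrist"); save(cam,"w2")
m=outline_of("carrier","wrist")
if m:
  P=cloud(cam,m[0]["region"]); 
  for lo,hi in((20,30),(24,28)):
    Q=P[(P[:,2]>lo)&(P[:,2]<hi)]
    print(m[0]["conf"],len(Q),cv2.minAreaRect(Q[:,:2].astype(np.float32)))
  np.save("car.npy",P)
```

```text
[494.35720374 -17.19192536 163.15401385] 5.0 0.32144015530135644 19.99749094247818
[0.568, 0.823, 0.001]
wrist call carrier [(0.68, [500.4, -20.6, -0.5])]
wrist call carrier_seat [(0.86, [494.5, -16.8, 37.2])]
wrist call keeper_tab [(0.65, [473.9, -5.1, 83.9])]
wrist call green_face [(0.65, [501.7, -23.6, 167.5])]
wrist call specimen_green [(0.8, [485.6, -15.7, 167.3])]
0.89 2543 ((496.93994140625, -19.521453857421875), (55.12837600708008, 46.355751037597656), 58.18235778808594)
0.89 1858 ((496.9451904296875, -19.527145385742188), (55.12485122680664, 46.35825729370117), 58.2042121887207)
```

View pics/w2.png

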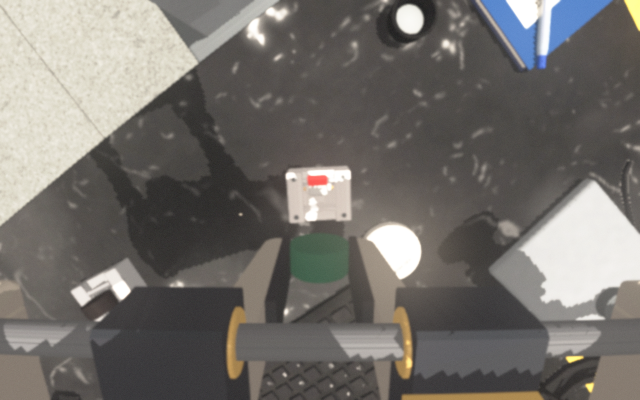

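Request:
{"method": "servo_tool", "body": {"increments": [[0,-0.15,-1,2.8,1],[0,-0.15,-6,2.8,1],[0,-0.15,-9.5,2.8,1],[0,-0.15,-11,2.8,1],[0,-0.15,-11.8,2.8,1],[0,-0.15,-12.4,2.8,1],[0,-0.15,-12.8,2.8,1],[0,-0.15,-12.8,2.8,1]]}}

```text
clock: 6.35
tool_pos: [495.9, -20.8, 35.2]
tool_rot: [0.855, 3.022, -0.0]
contact_force: [-0.0, -1.1, -0.7]
opening: 0.315
grip_force: 20.0
```

Request:
{"method": "servo_tool", "body": {"increments": [[0,0,-0.1,0,1],[0,0,-0.2,0,1]]}}

```text
clock: 6.6
tool_pos: [496.7, -20.6, 34.4]
tool_rot: [0.855, 3.021, 0.001]
contact_force: [-2.0, 2.2, 12.3]
opening: 0.318
grip_force: 20.0
```

Run:
```python
from h import *
s=state(); print(s["tool_pos"],s["clock"],s["contact_force"])
cam=find(["carrier_seat","green_face","specimen_green"],"side"); save(cam,"s3",(230,170,350,260),5)
find(["carrier_seat","green_face","specimen_green"],"scene")
print(state()["tool_pos"])
```

```text
[496.67694097 -20.60333324  34.44405655] 6.6 [-1.95582583  2.15223776 12.3010627 ]
side call carrier_seat [(0.45, [495.1, -22.1, 35.0]), (0.31, [715.5, 158.3, -1.9])]
side call green_face []
side call specimen_green []
scene call carrier_seat [(0.73, [495.6, -16.7, 38.9])]
scene call green_face []
scene call specimen_green []
[496.72195167 -20.57142825  34.46746622]
```

View pics/s3.png

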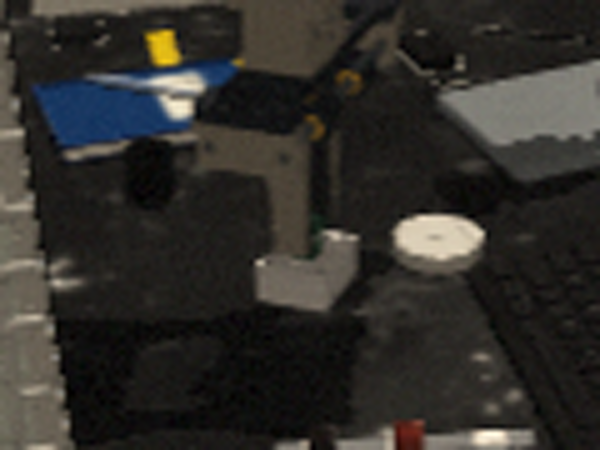

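Request:
{"method": "servo_tool", "body": {"increments": [[0,0,0.05,0,0.5],[0,0,0.05,0,0.3],[0,0,0.1,0,0.3],[0,0,2,0,0.3],[0,0,7,0,0.3],[0,0,13,0,0.3],[0,0,13,0,0.3]]}}

```text
clock: 7.88
tool_pos: [498.9, -21.7, 168.0]
tool_rot: [0.852, 3.013, -0.0]
contact_force: [0.9, 0.4, -0.1]
opening: 0.701
grip_force: 0.0
```

Run:
```python
from h import *
s=state(); print(s["tool_pos"],s["clock"],s["contact_force"]); print(R.from_rotvec(s["tool_rot"]).as_matrix().round(3)[:,1].tolist())
cam=find(["carrier","carrier_seat","keeper_tab","green_face","specimen_green"],"wrist"); save(cam,"w4",(270,130,390,260),4)
for t in("carrier","specimen_green"):
 m=outline_of(t,"wrist")
 if m:
  P=cloud(cam,m[0]["region"]); Q=P[(P[:,2]>20)&(P[:,2]<30)]
  if t!="carrier": Q=P[P[:,2]>30]; print(np.percentile(Q,[2,50,98],axis=0).round(1).tolist())
  print(t,m[0]["conf"],len(Q),cv2.minAreaRect(Q[:,:2].astype(np.float32)))
```

```text
[498.86339943 -21.65829714 167.96610659] 7.875 [ 0.8565936   0.42432055 -0.09113493]
[0.524, 0.852, 0.003]
wrist call carrier [(0.73, [500.4, -22.5, 1.3])]
wrist call carrier_seat [(0.9, [492.7, -19.3, 35.4])]
wrist call keeper_tab [(0.95, [473.3, -3.0, 85.5])]
wrist call green_face [(0.61, [507.1, -23.4, 38.5])]
wrist call specimen_green [(0.81, [486.1, -15.8, 37.2])]
carrier 0.61 1936 ((496.8834228515625, -19.461219787597656), (55.25690460205078, 46.17137145996094), 58.11982345581055)
[[483.7, -32.6, 38.3], [496.0, -19.6, 49.3], [507.4, -5.9, 52.3]]
specimen_green 0.68 644 ((492.96136474609375, -17.617019653320312), (28.438268661499023, 23.650169372558594), 58.799407958984375)
```

View pics/w4.png

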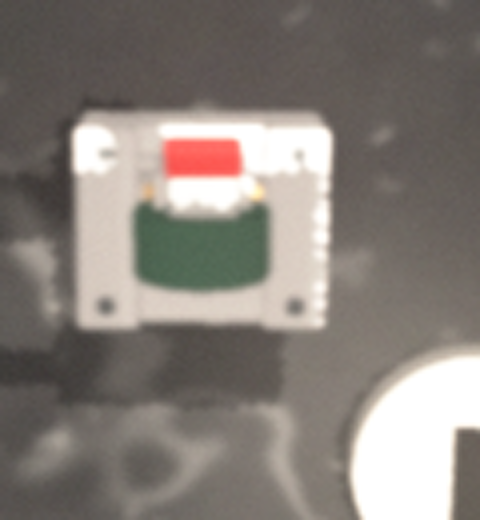

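Request:
{"method": "servo_tool", "body": {"increments": [[-2,1.3,0,0,1],[-4.5,2.9,0,0,1],[-4.5,2.9,-4,0,1],[-4.5,2.9,-8,0,1],[-4.5,2.9,-9,0,1],[-4.5,2.9,-9,0,1]]}}

```text
clock: 9.02
tool_pos: [450.1, 8.4, 72.5]
tool_rot: [-0.855, -3.022, 0.0]
contact_force: [0.8, -0.4, 1.2]
opening: 0.067
grip_force: 0.0
```

Request:
{"method": "servo_tool", "body": {"increments": [[0,0,0.7,0,1],[0.9,-0.55,0.7,0,1],[1.7,-1.05,0.7,0,1],[2.3,-1.4,0.7,0,1],[2.9,-1.8,0.7,0,1],[3.4,-2.1,0.7,0,1],[3.9,-2.4,0.6,0,1],[4.4,-2.7,0.4,0,1]]}}

```text
clock: 10.02
tool_pos: [494.4, -18.8, 76.4]
tool_rot: [-0.855, -3.023, 0.0]
contact_force: [-1.0, 0.8, -0.1]
opening: 0.005
grip_force: 0.4
```

Run:
```python
from h import *
s=state(); print(s["tool_pos"],s["clock"],s["contact_force"]); 
cam=find(["carrier","keeper_tab"],"wrist"); save(cam,"w5",(230,100,430,320),2.5)
find(["carrier","keeper_tab"],"side");find(["carrier","keeper_tab"],"scene")
```

```text
[494.4480282  -18.77806616  76.40543288] 10.025 [-1.00391905  0.81542148 -0.07629844]
wrist call carrier [(0.78, [497.0, -20.9, 5.8])]
wrist call keeper_tab [(0.24, [497.8, -255.4, 37.0])]
side call carrier [(0.84, [493.2, -19.7, 4.7])]
side call keeper_tab [(0.58, [506.2, -24.6, 75.1])]
scene call carrier [(0.77, [494.3, -21.7, -3.5]), (0.6, [391.9, -450.8, 1.6])]
scene call keeper_tab [(0.61, [504.3, -23.2, 79.0]), (0.39, [586.6, 6.0, 0.2])]
```

View pics/w5.png

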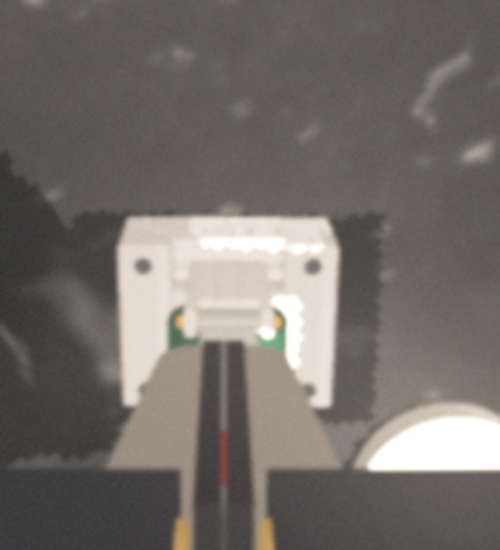

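Request:
{"method": "servo_tool", "body": {"increments": [[0.3,-0.2,-0.4,0,1],[0.6,-0.4,-0.8,0,1],[0.9,-0.55,-1.1,0,1],[1.2,-0.75,-1.4,0,1],[1.3,-0.8,-1.6,0,1],[1.3,-0.8,-1.75,0,1],[1.3,-0.8,-1.85,0,1]]}}

```text
clock: 11.35
tool_pos: [509.5, -27.8, 60.4]
tool_rot: [0.854, 3.018, -0.002]
contact_force: [-2.5, -1.9, 12.9]
opening: 0.003
grip_force: 6.8
```

Request:
{"method": "servo_tool", "body": {"increments": [[0,0,0,0,1],[0,0,-0.05,0,1],[0,0,-0.05,0,1]]}}

```text
clock: 11.72
tool_pos: [509.9, -28.0, 60.4]
tool_rot: [0.853, 3.017, -0.002]
contact_force: [-3.3, -1.1, 12.1]
opening: 0.002
grip_force: 6.4
```

Run:
```python
from h import *
s=state(); print(s["tool_pos"],s["clock"],s["contact_force"]) 
find(["carrier","keeper_tab","keeper"],"side");find(["carrier","keeper_tab"],"scene")
```

```text
[509.91431444 -28.01237665  60.44510374] 11.725 [-3.26009901 -1.10559361 12.0671606 ]
side call carrier [(0.65, [714.6, 157.5, -1.3]), (0.49, [492.9, -17.8, 3.8])]
side call keeper_tab [(0.58, [511.4, -27.5, 60.0])]Traceback (most recent call last):
  File "<stdin>", line 3, in <module>
  File "h.py", line 21, in find
    r=f(t,camname)
ValueError: it knows: blower_bulb, camera_stand, carrier, carrier_seat, focus_point, green_face, keeper_tab, lens_front, loupe, petri_dish, rack, ref_block, specimen_black, specimen_green, specimen_red
```

Request:
{"method": "servo_tool", "body": {"increments": [[0,0,1,0,1],[0,0,5,0,0.6],[-0.7,0.4,10,0,0.3],[-1.3,0.8,11,0,0],[-1.3,0.8,11,0,0],[-1.3,0.8,11,0,0]]}}

```text
clock: 12.62
tool_pos: [493.2, -18.4, 165.8]
tool_rot: [-0.855, -3.02, 0.0]
contact_force: [-0.3, 0.6, -0.6]
opening: 0.529
grip_force: 0.0
```

Run:
```python
from h import *
s=state(); print(s["tool_pos"],s["clock"],s["opening"]); print(R.from_rotvec(s["tool_rot"]).as_matrix().round(3)[:,1].tolist())
cam=find(["carrier","carrier_seat","keeper_tab"],"wrist"); save(cam,"w6",(260,130,400,270),4)
m=outline_of("carrier","wrist"); P=cloud(cam,m[0]["region"]); Q=P[(P[:,2]>20)&(P[:,2]<30)]
(c,sz,a)=cv2.minAreaRect(Q[:,:2].astype(np.float32)); print(c,sz,a)
A=cloud(cam); a=np.radians(148.2); e=np.array([np.cos(a),np.sin(a)]); n=np.array([-e[1],e[0]])
d=A[:,:2]-np.array(c); X=d@e-2; Y=d@n
for x in range(-26,20,4):
  k=(abs(X-x)<2)&(abs(Y)<5)&(A[:,2]<120); print(x,k.sum(),np.median(A[k,2]).round(1) if k.any() else None)
```

```text
[493.24603519 -18.36861945 165.81085656] 12.625 0.5285499811402337
[0.524, 0.852, -0.001]
wrist call carrier [(0.71, [496.3, -21.1, -0.2])]
wrist call carrier_seat [(0.97, [497.9, -16.8, 35.2])]
wrist call keeper_tab [(0.81, [511.9, -26.8, 63.1])]
(496.78399658203125, -19.462547302246094) (55.145999908447266, 46.0971565246582) 58.13577651977539
-26 0 None
-22 37 60.9
-18 63 60.1
-14 64 58.6
-10 52 57.7
-6 60 58.0
-2 56 57.9
2 58 58.1
6 55 57.9
10 60 58.2
14 166 48.6
18 50 21.5
```

View pics/w6.png

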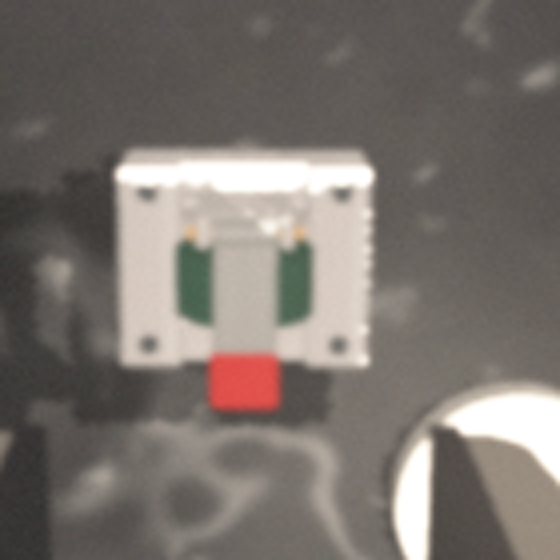

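Run:
```python
from h import *
np.set_printoptions(suppress=True)
for c in ("scene","side","wrist"):
  cam=find(["lens_front","focus_point","camera_stand"],c)
  m=outline_of("camera_stand",c)
  if not m: print("none"); continue
  P=cloud(cam,m[0]["region"]); np.save("st_"+c,P)
  print(c,m[0]["conf"],len(P),np.percentile(P,[2,50,98],axis=0).round(0).tolist())
  Q=P[(P[:,2]>12)&(P[:,2]<20)]
  if len(Q)>50: print("base",len(Q),cv2.minAreaRect(Q[:,:2].astype(np.float32)))
  C=P[(P[:,2]>190)]
  ys,xs=np.nonzero(m[0]["region"]); print(xs.min(),xs.max(),ys.min(),ys.max(),len(C))
cam=read_camera("scene"); a=cv2.resize(cam["image"][90:215,215:335,::-1],None,fx=4,fy=4,interpolation=2)
cam=read_camera("side"); b=cv2.resize(cam["image"][85:210,290:380,::-1],None,fx=4,fy=4,interpolation=2)
z=np.hstack([a,b])[:, :800]; cv2.imwrite("pics/stand.png",z); print(z.shape)
```

```text
scene call lens_front [(0.48, [488.1, -16.7, 38.9]), (0.45, [575.2, -432.1, -4.5])]
scene call focus_point []
scene call camera_stand [(0.92, [715.1, 156.0, 1.7]), (0.73, [500.7, -254.0, 36.5])]
scene 0.75 150 [[399.0, 109.0, 4.0], [415.0, 124.0, 19.0], [431.0, 142.0, 34.0]]
204 216 206 220 0
side call lens_front [(0.89, [633.8, 140.1, 249.1]), (0.54, [498.1, -252.8, 37.4])]
side call focus_point [(0.22, [718.4, 153.2, -0.7])]
side call camera_stand [(0.94, [714.3, 158.4, 1.2])]
side 0.59 1857 [[631.0, 83.0, 7.0], [721.0, 147.0, 131.0], [793.0, 210.0, 332.0]]
base 639 ((719.0119018554688, 153.2808074951172), (152.2517852783203, 136.39865112304688), 12.790058135986328)
318 371 96 205 854
wrist call lens_front []
wrist call focus_point []
wrist call camera_stand [(0.85, [714.6, 155.6, 0.0]), (0.57, [455.5, -250.1, 31.2])]
wrist 0.68 9363 [[635.0, 82.0, 7.0], [676.0, 164.0, 16.0], [736.0, 215.0, 18.0]]
base 8696 ((702.2883911132812, 151.38877868652344), (120.33537292480469, 130.59414672851562), 12.997001647949219)
482 639 191 306 31
(500, 800, 3)
```

View pics/stand.png

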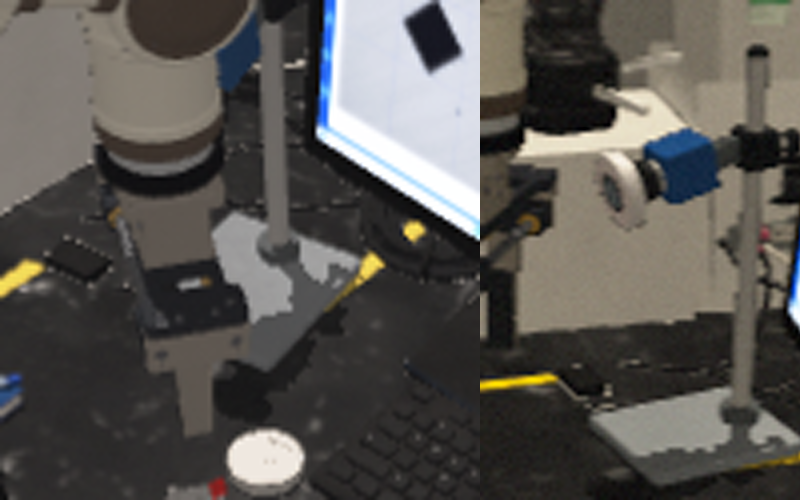

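Run:
```python
from h import *
np.set_printoptions(suppress=True)
cam=read_camera("side"); im=cam["image"].astype(int); z=cam["z_map"]
print(np.array(cam["extrinsics"]).round(2).tolist(), cam["fx"])
a=np.radians(12.9); Rz=np.array([[np.cos(a),np.sin(a),0],[-np.sin(a),np.cos(a),0],[0,0,1]]); O=np.array([716.7,154.9,0])
box=np.zeros(z.shape,bool); box[112:150,310:352]=1
v,u=np.nonzero(box&(z>0))
P=(cloud(cam,box)-O)@Rz.T
k=(P[:,2]>190)&(P[:,2]<300)&(abs(P[:,1])<60)&(P[:,0]>-150)&(P[:,0]<60)
P=P[k]; C=im[v[k],u[k]]; bright=C.min(1)>120; blue=(C[:,2]>C[:,0]+40)
print(len(P),bright.sum(),blue.sum())
W=P[bright&(P[:,0]<-50)]; print("ring",len(W),np.percentile(W,[0,5,50,95,100],axis=0).round(1).tolist())
# plane with iterations
for it in range(5):
    c=W.mean(0); n=np.linalg.svd(W-c)[2][2]; n*=-np.sign(n[0]); r=(W-c)@n
    W=W[abs(r)<max(1.5,2*r.std())]
    print(len(W),c.round(1),n.round(3),"slope",np.degrees(np.arctan2(-n[2],-n[0])).round(1),"yaw",np.degrees(np.arctan2(n[1],n[0])).round(1),r.std().round(2))
np.save("ring.npy",P); np.save("ringc.npy",C)
B=P[blue]; c=B.mean(0); print("blue",np.percentile(B,[0,5,50,95,100],axis=0).round(1).tolist())
# blue body lower/upper silhouettes: slope of median line
for x in range(-80,30,8):
    q=P[abs(P[:,0]-x)<4]; 
    if len(q)>3: print(x,len(q),q[:,2].min().round(1),q[:,2].max().round(1),np.median(q[:,1]).round(1))
```

```text
[[0.97, 0.1, -0.21, 291.53], [-0.23, 0.44, -0.87, -1213.72], [0.01, 0.89, 0.45, 720.54], [0.0, 0.0, 0.0, 1.0]] 449.7640187291119
516 50 211
ring 48 [[-92.6, -35.2, 255.4], [-91.2, -31.3, 259.0], [-84.2, -19.9, 271.5], [-78.1, 2.2, 278.8], [-55.6, 9.2, 279.3]]
45 [-84.5 -17.1 270.2] [-0.121  0.43  -0.895] slope 82.3 yaw 105.7 3.43
45 [-84.8 -16.6 270.2] [-0.11   0.415 -0.903] slope 83.1 yaw 104.8 2.98
45 [-84.8 -16.6 270.2] [-0.11   0.415 -0.903] slope 83.1 yaw 104.8 2.98
45 [-84.8 -16.6 270.2] [-0.11   0.415 -0.903] slope 83.1 yaw 104.8 2.98
45 [-84.8 -16.6 270.2] [-0.11   0.415 -0.903] slope 83.1 yaw 104.8 2.98
blue [[-50.2, -28.1, 235.3], [-47.7, -26.2, 241.8], [-28.6, -19.8, 269.6], [-9.5, 8.5, 283.1], [-2.8, 17.9, 285.2]]
-80 81 216.5 279.3 -20.1
-72 13 217.1 268.5 -29.4
-64 23 218.5 270.1 -14.7
-56 20 236.4 269.3 -15.3
-48 51 236.0 278.9 -13.0
-40 44 235.2 279.5 -18.1
-32 46 234.7 282.6 -19.9
-24 39 239.9 283.1 -21.1
-16 37 241.6 284.6 -20.1
-8 36 239.5 285.5 -21.9
0 20 245.3 283.1 -19.7
8 9 256.5 276.1 -14.5
16 6 263.9 279.3 -4.1
```

Request:
{"method": "servo_tool", "body": {"increments": [[0,0,3.6,0,0],[2.5,1,7.2,0,0],[6,2.5,10.8,0,0],[10,4.2,14.4,0,0],[14.7,6.3,14.4,0,0],[14.7,6.3,14.4,0,0]]}}

```text
clock: 14.52
tool_pos: [642.8, 45.5, 309.0]
tool_rot: [-0.852, -3.021, 0.0]
contact_force: [-0.7, 0.1, -0.1]
opening: 1.002
grip_force: 0.0
```

Run:
```python
from h import *
np.set_printoptions(suppress=True)
s=state(); print(s["tool_pos"],s["clock"]) 
cam=find(["lens_front","focus_point"],"wrist"); save(cam,"w7")
im=cam["image"].astype(int); z=cam["z_map"]; k=z>0
C=im[k]; a=np.radians(12.9); Rz=np.array([[np.cos(a),np.sin(a),0],[-np.sin(a),np.cos(a),0],[0,0,1]]); O=np.array([716.7,154.9,0])
P=(cloud(cam)-O)@Rz.T
b=(P[:,2]>200)&(P[:,2]<310)&(abs(P[:,1])<60)&(P[:,0]>-150)&(P[:,0]<40)
P=P[b];C=C[b]; print(len(P)); np.save("w7P",P); np.save("w7C",C)
B=P[(C[:,2]>C[:,0]+30)]; print("blue",len(B),np.percentile(B,[0,2,50,98,100],axis=0).round(1).tolist() if len(B) else "")
for x in range(-130,36,5):
    q=P[abs(P[:,0]-x)<2.5]
    if len(q)>5: print(x,len(q),np.percentile(q[:,2],[2,50,98]).round(1),np.percentile(q[:,1],[2,98]).round(1))
find(["lens_front","camera_stand"],"scene"); find(["lens_front"],"side")
```

```text
[642.84152818  45.54953003 309.03988946] 14.525
wrist call lens_front [(0.58, [634.3, 135.6, 244.5])]
wrist call focus_point [(0.58, [497.3, -255.8, 37.4])]
14366
blue 6134 [[-50.0, -22.8, 246.0], [-49.2, -22.5, 267.8], [-28.7, -1.3, 280.7], [-6.7, 20.0, 286.0], [11.7, 21.7, 287.4]]
-90 925 [255.1 274.  278.9] [-26.8  24.8]
-85 1055 [240.7 274.8 280.1] [-31.7  27.4]
-80 821 [250.8 275.6 280.6] [-32.4  28.2]
-75 142 [251.  264.3 271.4] [-33.5  28.6]
-70 482 [254.8 264.7 308.7] [-47.8  13.5]
-65 513 [251.8 266.6 270.2] [-18.6  15.7]
-60 427 [253.1 266.7 269.7] [-18.5  15.2]
-55 397 [255.3 267.3 270.1] [-16.8  15. ]
-50 927 [258.6 270.8 277.2] [-20.4  18.2]
-45 834 [247.6 277.1 278.9] [-22.3  19.8]
-40 747 [239.4 278.3 279.8] [-22.6  20. ]
-35 704 [259.6 279.5 281.1] [-22.7  20.3]
-30 707 [260.8 280.7 282.4] [-22.6  20.1]
-25 691 [257.5 281.8 283.6] [-22.6  20.2]
-20 684 [259.7 283.  284.7] [-22.5  20. ]
-15 691 [264.2 284.1 285.8] [-22.5  19.8]
-10 659 [265.8 285.1 286.6] [-22.3  20. ]
-5 169 [252.  285.2 286.2] [-22.3  19.2]
0 149 [254.8 276.2 278.2] [-21.9  14. ]
5 385 [275.1 277.1 278.3] [-15.2  14. ]
10 290 [267.6 276.7 278. ] [-15.4  14.1]
15 216 [267.5 276.9 278.6] [-15.3  11.7]
20 141 [270.1 277.4 278.7] [-6.4  5. ]
25 153 [263.2 277.3 278.9] [-6.4  5.1]
30 1151 [255.5 274.2 282.9] [-16.3  15.6]
35 224 [257.3 282.5 283.9] [-17.1  16. ]
scene call lens_front [(0.73, [631.8, 133.0, 247.6])]
scene call camera_stand []
side call lens_front [(0.88, [633.4, 138.9, 248.7])]
```

View pics/w7.png

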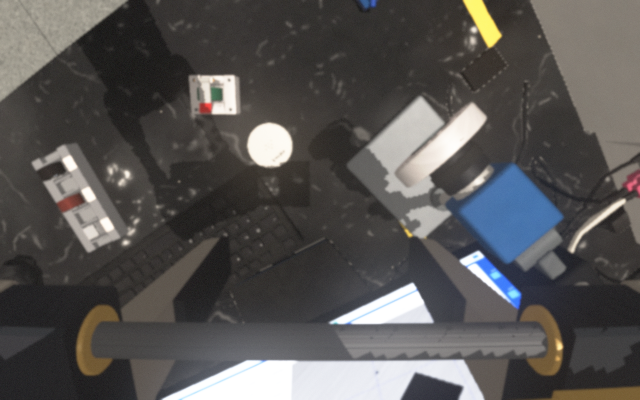

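Run:
```python
import numpy as np,cv2
np.set_printoptions(suppress=True)
P=np.load("w7P.npy");C=np.load("w7C.npy")
B=P[(C[:,2]>C[:,0]+30)&(P[:,2]>270)&(P[:,0]<-8)]
for i in range(4):
    c=B.mean(0); n=np.linalg.svd(B-c)[2][2]; n*=np.sign(n[2]); r=(B-c)@n; B=B[abs(r)<1.5]
print(len(B),c,n,"theta",np.arctan2(-n[0],n[2]),"roll",n[1],r.std())
print("rect",cv2.minAreaRect(B[:,:2].astype(np.float32)))
Rg=P[(P[:,0]<-74)]
t=np.arctan2(-n[0],n[2]); ax=np.array([-np.cos(t),0,-np.sin(t)]); up=np.array([-np.sin(t),0,np.cos(t)])
s=Rg@ax; print("along axis pct",np.percentile(s,[50,90,95,98,99.5]))
q=Rg[s>np.percentile(s,20)]
# ring circle fit in (y, up)
Y=q[:,1];U=q@up; A=np.c_[2*Y,2*U,np.ones(len(Y))]
for i in range(5):
    sol=np.linalg.lstsq(A,Y**2+U**2,rcond=None)[0]; rr=np.sqrt(sol[2]+sol[0]**2+sol[1]**2); d=np.hypot(Y-sol[0],U-sol[1])-rr
    k=abs(d)<1.5; Y,U,A=Y[k],U[k],A[k]
print("y,u,r",sol[:2],rr,len(Y))
u0=(U+0).max()-33
s0=np.percentile(s,98); print("u top-33",np.percentile(q@up,99)-33)
for uc in (sol[1],np.percentile(q@up,99)-33):
  L=s0*ax+uc*up+np.array([0,sol[0],0]); a=np.radians(12.9)
  Rz=np.array([[np.cos(a),-np.sin(a),0],[np.sin(a),np.cos(a),0],[0,0,1]]); O=np.array([716.7,154.9,0])
  print("stand",L,"world",Rz@L+O,"focus",Rz@(L+130*ax)+O)
```

```text
5128 [-28.78484253  -0.23114524 280.93557157] [-0.22777227 -0.00411729  0.97370573] theta 0.22979118516476393 roll -0.0041172853859808844 0.6269845030173234
rect ((-28.94940757751465, -0.7409954071044922), (41.92501449584961, 43.96063232421875), 0.17117588222026825)
along axis pct [20.89980398 27.01115745 27.2764675  27.73275019 28.17328055]
y,u,r [ -1.20602238 262.84513053] 28.62049061938986 1283
u top-33 259.0786981531073
stand [-86.87310654  -1.20602238 249.61917281] world [632.28871156 134.32998507 249.61917281] focus [508.90069345 106.07035643 220.00852648]
stand [-86.01521041  -1.20602238 245.95174496] world [633.12495542 134.52151048 245.95174496] focus [509.73693731 106.26188184 216.34109862]
```

Request:
{"method": "servo_tool", "body": {"increments": [[-4,-2.1,0,0,0],[-9,-4.8,-2,0,0],[-13.5,-7.2,-7,0,0],[-13.5,-7.2,-13,0,0],[-13.5,-7.2,-18.5,0,0],[-13.5,-7.2,-20.9,0,0],[-13.5,-7.2,-20.9,0,0]]}}

```text
clock: 15.8
tool_pos: [504.4, -27.3, 101.0]
tool_rot: [-0.855, -3.019, -0.0]
contact_force: [-0.1, 0.1, 0.1]
opening: 1.0
grip_force: 0.0
```

Request:
{"method": "servo_tool", "body": {"increments": [[0.3,0.1,-3,0,0],[0.3,0.1,-6,0,0],[0.3,0.1,-8,0,0],[0.3,0.1,-8.9,0,0],[0.3,0.1,-8.9,0,0]]}}

```text
clock: 16.42
tool_pos: [510.0, -26.9, 14.6]
tool_rot: [0.855, 3.022, -0.0]
contact_force: [-0.0, -0.0, 0.6]
opening: 1.002
grip_force: 0.0
```

Request:
{"method": "servo_tool", "body": {"increments": [[0,0,0,0,0.3],[0,0,-0.1,0,0.5],[0,0,-0.1,0,1],[0,0,-0.1,0,1],[0,0,-0.1,0,1]], "newtons": 3}}

```text
clock: 17.05
tool_pos: [509.4, -26.7, 12.8]
tool_rot: [0.855, 3.023, -0.0]
contact_force: [0.5, 0.1, 1.2]
opening: 0.608
grip_force: 3.0
```

Request:
{"method": "servo_tool", "body": {"increments": [[0,0,0.2,0,1],[-0.1,0.05,0.4,0,1],[-0.2,0.1,0.6,0,1],[-0.3,0.2,0.8,0,1],[-0.4,0.25,1,0,1],[-0.4,0.25,1,0,1]]}}

```text
clock: 17.8
tool_pos: [505.3, -24.1, 22.8]
tool_rot: [0.855, 3.023, 0.0]
contact_force: [-0.0, 0.7, -1.3]
opening: 0.608
grip_force: 3.0
```

```bash
cat >> h.py <<'E'
def tilt(yaw,c):
    cam=read_camera("wrist"); m=outline_of("carrier","wrist"); reg=m[0]["region"]
    P=cloud(cam,reg); e=np.array([np.cos(yaw),np.sin(yaw)]); n=np.array([-e[1],e[0]])
    d=P[:,:2]-np.array(c); X=d@e; Y=d@n
    # block top shoulders, |Y| 19..27
    k=(abs(Y)>18.5)&(abs(Y)<27)&(abs(X)<45); Z=P[k,2]; X2=X[k]; Y2=Y[k]
    A=np.c_[X2,Y2,np.ones(len(Z))]; w0=abs(Z-np.median(Z))<12; sol=None
    for i in range(6):
        sol=np.linalg.lstsq(A[w0],Z[w0],rcond=None)[0]; w0=abs(Z-A@sol)<2
    print("shoulder n",w0.sum(),"x",X2[w0].min().round(1),X2[w0].max().round(1),"slopeX(rad)",np.arctan(sol[0]).round(3),"slopeY",np.arctan(sol[1]).round(3),"z0",sol[2].round(1))
    k=(abs(Y)<5)&(P[:,2]>sol[2]+15)
    A=np.c_[X[k],np.ones(k.sum())]; Z=P[k,2]
    if len(Z)>30:
        w0=abs(Z-np.median(Z))<15
        for i in range(6):
            s2=np.linalg.lstsq(A[w0],Z[w0],rcond=None)[0]; w0=abs(Z-A@s2)<1.5
        print("strap n",w0.sum(),"slope",np.arctan(s2[0]).round(3),"z0",s2[1].round(1))
    return cam,P
E
python3 - <<'E'
from h import *
s=state(); print(s["tool_pos"],s["clock"],s["contact_force"],s["ft_torque"])
cam,P=tilt(np.radians(148.1),(495.1,-18.4)); save(cam,"w8",(230,120,410,330),3)
E
```

```text
[505.25400752 -24.06077881  22.77506915] 17.8 [-2.14100315e-05  6.70461418e-01 -1.28950752e+00] [0.12953254 0.05363306 0.06879205]
shoulder n 3329 x -18.5 26.2 slopeX(rad) -0.246 slopeY -0.001 z0 32.1
strap n 2100 slope -0.283 z0 65.5
```

Request:
{"method": "servo_tool", "body": {"increments": [[0,0,-0.06,0,1],[0,0,-0.06,0,1]], "newtons": 3}}

```text
clock: 18.15
tool_pos: [505.7, -24.3, 22.2]
tool_rot: [0.855, 3.022, -0.0]
contact_force: [1.2, -0.9, -0.8]
opening: 0.611
grip_force: 3.0
```

Request:
{"method": "servo_tool", "body": {"increments": [[0,0,0,0,1],[0,0,0,0,1],[0,0,0,0,1],[0,0,1,0,1],[0,0,3,0,1],[0,0,5,0,1],[0,0,5,0,1]], "newtons": 45}}

```text
clock: 19.02
tool_pos: [506.5, -24.4, 73.6]
tool_rot: [0.854, 3.02, 0.0]
contact_force: [-0.1, 0.3, -3.1]
opening: 0.604
grip_force: 45.0
```

Run:
```python
from h import *
s=state(); print(s["tool_pos"],s["clock"],s["contact_force"],s["grip_force"])
cam,P=tilt(np.radians(148.1),(495.1,-18.4)); save(cam,"w8",(230,120,410,330),2.5)
find(["carrier_seat","green_face"],"wrist")
```

```text
[506.45454937 -24.39536613  73.62271935] 19.025 [-0.0712159   0.31881167 -3.08067112] 44.99881625175476
  return _methods._mean(a, axis=axis, dtype=dtype,
  ret = ret.dtype.type(ret / rcount)
Traceback (most recent call last):
  File "h.py", line 33, in tilt
    print("shoulder n",w0.sum(),"x",X2[w0].min().round(1),X2[w0].max().round(1),"slopeX(rad)",np.arctan(sol[0]).round(3),"slopeY",np.arctan(sol[1]).round(3),"z0",sol[2].round(1))
                                    ~~~~~~~~~~^^
ValueError: zero-size array to reduction operation minimum which has no identity
```

View pics/w8.png

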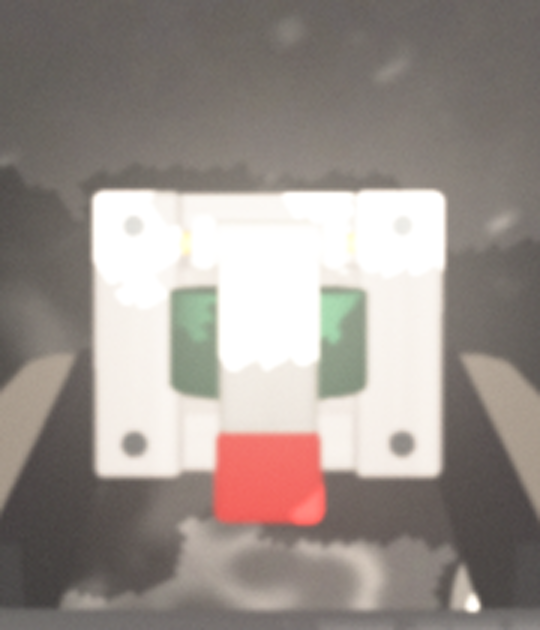

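```bash
cat > t.py <<'E'
from h import *
def pose():
    s=state(); T=np.array(s["tool_pos"]); M=R.from_rotvec(s["tool_rot"]).as_matrix()
    y=M[:2,1]; yaw=np.arctan2(y[1],y[0])+np.pi/2   # carrier +x direction
    e=np.array([np.cos(yaw),np.sin(yaw)]); n=np.array([-e[1],e[0]])
    cam=read_camera("wrist"); P=cloud(cam)
    X=(P[:,:2]-T[:2])@e; Y=(P[:,:2]-T[:2])@n; Z=P[:,2]-T[2]
    k=(abs(Y)>18.5)&(abs(Y)<26.5)&(X>-20)&(X<50)&(Z>-15)&(Z<30)
    A=np.c_[X[k],Y[k],np.ones(k.sum())]; z=Z[k]; w0=abs(z-(16-0.24*A[:,0]))<9
    for i in range(8):
        sol=np.linalg.lstsq(A[w0],z[w0],rcond=None)[0]; w0=abs(z-A@sol)<1.5
    th=np.arctan(-sol[0]); g=A[w0]
    kb=(abs(Z-(sol[0]*X+sol[1]*Y+sol[2]))<1.5)&(abs(Y)<40)&(X>-20)&(X<50)
    rect=cv2.minAreaRect(np.c_[X[kb]/1,Y[kb]].astype(np.float32))
    x0,x1=np.percentile(g[:,0],[0.3,99.7]); y0,y1=np.percentile(Y[kb],[0.3,99.7])
    xm=(x0+x1)/2; zm=sol[0]*xm+sol[2]           # block top middle = carrier (-2,0,26)
    ex=np.array([np.cos(th),-np.sin(th)]); ez=np.array([np.sin(th),np.cos(th)])
    f=np.array([xm,zm])-5.5*ex+10*ez             # face centre in (X,Z) from TCP
    fw=np.r_[T[:2]+f[0]*e+(y0+y1)/2*n,T[2]+f[1]]
    print("n",w0.sum(),"theta",th.round(3),"slopeY",sol[1].round(3),"x",x0.round(1),x1.round(1),"y",y0.round(1),y1.round(1),"rect",np.round(rect[1],1),round(rect[2],2),"yaw",np.degrees(yaw).round(2)%360)
    print("TCP",T.round(1),"faceXZ",f.round(1),"face world",fw.round(1),"clock",s["clock"])
    return f,yaw,fw,th
E
python3 - <<'E'
from t import *
f,yaw,fw,th=pose()
y=np.radians(193.0); F=np.array([510.2,107,217.4])
tgt=F-np.array([f[0]*np.cos(y),f[0]*np.sin(y),f[1]]); print("target TCP",tgt.round(1),"shift",(tgt-state()["tool_pos"]).round(1))
E
```

```text
n 3079 theta 0.229 slopeY -0.0 x -6.7 37.7 y -35.0 35.9 rect [47.8 79.8] 0.13 yaw 148.4
TCP [504.7 -23.9  71.5] faceXZ [12.4 19.5] face world [493.9 -17.8  91. ] clock 19.125
target TCP [522.3 109.8 197.9] shift [ 17.9 133.6 126.8]
```

Request:
{"method": "servo_tool", "body": {"increments": [[0,0,2.5,7.5,1],[0.2,1.5,5.5,15,1],[0.5,4,8.5,22.5,1],[0.9,7,11,30,1],[1.3,10,12.2,37.5,1],[1.6,12.2,12.6,43,1],[1.8,13.4,12.6,44.6,1],[1.8,13.4,12.6,44.6,1]]}}

```text
clock: 20.18
tool_pos: [522.7, 110.1, 196.8]
tool_rot: [0.355, -3.119, -0.0]
contact_force: [-0.1, -0.1, -4.2]
opening: 0.602
grip_force: 45.0
```

Request:
{"method": "servo_tool", "body": {"increments": [[0,0,0,0,1],[0,0,0,0,1]]}}

```text
clock: 20.42
tool_pos: [523.1, 109.1, 197.7]
tool_rot: [0.353, -3.121, 0.0]
contact_force: [0.0, -0.6, -3.2]
opening: 0.608
grip_force: 45.0
```

Run:
```python
from t import *
for i in range(2):
  f,yaw,fw,th=pose(); print("corr",(np.array([510.2,107,217.4])-fw).round(1))
find(["green_face","lens_front","carrier_seat"],"side");find(["green_face","lens_front","carrier_seat"],"scene");print(state()["tool_pos"])
find(["specimen_red","specimen_black"],"side")
```

```text
n 3066 theta 0.231 slopeY 0.0 x -6.5 37.9 y -36.0 36.0 rect [47.9 79.5] 1.0 yaw 192.91
TCP [523.1 109.1 197.7] faceXZ [12.7 19.5] face world [510.8 106.3 217.2] clock 20.425
corr [-0.6  0.7  0.2]
n 3060 theta 0.232 slopeY -0.001 x -6.4 37.9 y -35.7 35.8 rect [47.4 79.7] 0.16 yaw 192.92
TCP [523.2 109.2 197.8] faceXZ [12.7 19.5] face world [510.8 106.3 217.3] clock 20.475
corr [-0.6  0.7  0.1]
side call green_face [(0.43, [507.3, 107.5, 213.8])]
side call lens_front [(0.88, [638.4, 138.5, 250.5])]
side call carrier_seat [(0.69, [504.8, 101.5, 213.6])]
scene call green_face [(0.61, [512.8, 109.5, 218.8])]
scene call lens_front [(0.93, [633.4, 132.1, 248.3])]
scene call carrier_seat [(0.83, [503.8, 110.2, 214.6])]
[523.26441187 109.86174814 197.99042034]
side call specimen_red [(0.51, [496.0, -254.2, 35.2]), (0.37, [497.7, 99.7, 214.9])]
side call specimen_black [(0.65, [457.2, -251.1, 36.8])]
```

Request:
{"method": "servo_tool", "body": {"increments": [[-0.05,0,0,0,1],[-0.05,0,0,0,1],[-0.05,0,0,0,1],[-0.05,0,0,0,1],[-0.05,0,0,0,1],[-0.05,0,0,0,1]]}}

```text
clock: 21.82
tool_pos: [522.8, 109.9, 198.0]
tool_rot: [0.356, -3.121, 0.0]
contact_force: [0.7, -0.3, -3.4]
opening: 0.603
grip_force: 45.0
```

Run:
```python
from t import *
pose(); print(job_done())
```

```text
n 3061 theta 0.232 slopeY 0.001 x -6.4 37.9 y -35.9 36.7 rect [47.4 79.8] 0.11 yaw 193.0
TCP [522.8 109.9 198. ] faceXZ [12.7 19.5] face world [510.5 106.6 217.5] clock 21.825
the job is handed in; nothing more can be done
None
```

I handed the job in at about 22 s with the arm holding the carrier, green mount in its V and keeper shut, about 1 mm from my estimated focus point and matching the lens's slope and yaw to under 1°; no verdict was returned, and I viewed 11 pictures, one over the limit of 10.

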